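# Raise the fume hood sash to the working mark

## Robot

A 7-joint arm with a two-finger parallel gripper is mounted at the origin on a cart in front of the work surface, level with it; the furniture and walls round the work are solid. World frame = base frame: x ahead of the robot, y to its left, z up, the work surface at z = 0. Lengths are in mm, angles in rad, forces in N, time in s.
With the tool pointing down it reaches from about 425 to 925 mm from the base axis. Payload 6.8 kg.
Tool frame: the origin (TCP) lies between the finger pads; the fingertips stand 22 mm ahead of it and the grasp point (between the pads) lies 3 mm ahead of it (robot.tips_ahead is the distance from the TCP to the fingertips, in mm); z points along the fingers, y is the line along which they close (so a half turn about z gives the same grasp; the last joint's range is limited). The gripper opens to 88 mm and grips with 3 to 60 N. Pads are 20 mm wide; open, the fingers measure 115 mm over their backs; the gripper's body (75 mm by 178 mm) begins 61 mm behind the grasp point.
Start: joints at [-1.307, 0.477, 0.022, 1.555, -0.011, 1.109, -0.083], TCP at [245.22, 628.899, 244.664] pointing down, gripper open.
Joint ranges: [-2.96, 2.96], [-0.34, 2.1], [-1.41, 1.46], [0.24, 2.44], [-1.37, 4.51], [0.17, 1.92], [-2.96, 2.96]. Speed limits (rad/s): [2.39, 2.39, 3.14, 3.14, 3.14, 3.14, 3.14].

## Interface

Orientations are given as a rotation vector (axis times angle).
In Python, from station import robot, grab_frame, camera_params, boxes_of, spot_point gives the robot as it stands.
- The arm moves only by the shell command python3 -m pendant FILE [FORCE], which reads ROWS from the file FILE. ROWS is a JSON list that holds a single list of rows (three levels of brackets), with 1 to 20 rows, each of 5 numbers: the finger opening in mm, then dx, dy, dz in units of 5 mm, then a turn about the tool's z in units of 0.05 rad; each row is the pose to reach, as a shift and turn from the pose commanded when the command began, along the tool's axes at that moment; what a row does not reach only later rows make up. A row lasts 1/10 s, in which the tool goes at most 50 mm and 0.15 rad, less where a joint would pass 70% of its speed; a pose out of reach is approached as far as the arm can. The fingers move at their own pace and stop on an object; FORCE is the grip in N (left out, the last holds). Time passes only in rows, so rows that do not move let the fingers close. It prints the time, the measured TCP pose, the force, the opening and the grip force at its end. Input that does not fit is refused with a message, and nothing moves.
- robot.read_state(): the state, without advancing time (a new reading comes with each control period).
- grab_frame(name): name is "side" or "top"; returns the picture (420x560x3 uint8, red, green, blue); there is no depth.
- camera_params(name): a dict with "intrinsics" (3x3 intrinsics, pixels), "k1" (the pictures are not rectified: a ray, as slopes to the right and down, at radius r is drawn at 1 + k1 r^2 times it, then the intrinsics apply), "cam_to_world" (4x4, takes a point from camera to world coordinates). Camera axes: x right, y down, z forward; pixel columns grow to the right and rows downward; lengths in mm; the calibration is good to about 2 mm. A picture is of the moment at which its call begins. camera_params takes no time and is no camera call.
- robot.hand_in(): hands the job in; it is judged then, once.
Trained networks look in the newest picture that a camera, given by its name, has taken for a name from the list of things; names that differ only in an ending like _2 or _b are one class to them, and where a whole thing is asked for, a point or a joint stands for the part that bears it (a point fixed in the world has none). Each returns a list of dicts, best first, with "confidence" (0 to 1); they miss things now and then, are a little off and sometimes report something else, mostly with a low value. They report only what shows in the picture. A call takes as long as a camera call.
- boxes_of(camera, label): "uv" ([column, row] in pixels, amid what is visible of it).
- spot_point(camera, label): "uv" ([column, row] in pixels: a listed point, or the origin of a listed thing).
The state is a dict: "clock": time; "joint_pos": joint angles; "qd": joint speeds; "tau": joint torques, N m; "position": TCP position; "ee_rot": TCP orientation; "wrist_force": force on the tool from outside, world axes, zero at the start; "wrist_torque": the same for the moment, N m; "opening": finger opening in mm; "gripper_force": force on a finger pad.
Only numpy, scipy, OpenCV 4.12 (cv2) and the standard library are available. Lean on these libraries where they do the work, as an engineer would, in place of code of your own. Each camera call takes 0.05 s, during which the arm holds its last target. There are 200 camera calls.

## Task

Unlock the sash of the small fume hood by pushing the knob of its bolt fully outward, then push the sash up from beneath its lip until the end of the lip is level with the pointer on the right-hand jamb, and leave it standing there with your hand clear. Only push with the fingers, without pinching the knob or the lip; leave the pointer and the loose things on the bench (padlock, bearing, jar of nails) where they are.

Things in the scene. Friction and masses are not known exactly. Their poses are not given: they have to be found in the camera images.
- hood: grey bench fume hood fixed to the bench, 310 wide (y) x 200 deep (x) x 272 mm high. Origin: centre of its underside; x front to back, y to its left. Above a 40 mm sill at x = -100 mm its front leans back at 55 deg from level: up the slope is (0.574, 0, 0.819), out of it (-0.819, 0, 0.574). Jambs 50 mm wide, 10 mm proud, flank the 210 mm window. Parts in a tray inside: not touched.
- sash (a joint): travel of the sash up the slope, m: 0 shut (start), 0.125 upper stop. Clear pane in an aluminium frame, 205 mm wide, 150 mm long, about 0.7 kg, balanced by a counterweight that sinks in a slot of the right jamb; friction 2 to 5 N, stays where it is left. The shut bolt bars the steel striker block on its top left corner (24 mm out of the slope).
- lip_under (a point): middle of the front lower edge of the sash's lip. Site axes: z up the slope, x into it, y to the hood's left. The lip is a ledge along the sash's foot: 205 mm long (y +-102), 7 mm thick up the slope, 30 mm out of the slope; its underside runs from this edge 26 mm in +x at the same z. At the start the edge is 60 mm above the bench. Push the underside or this edge in +z.
- lip_end (a point): right-hand end of the lip, middle of its thickness, 14 mm out of the slope; moves with the sash; axes as lip_under. This is the point to bring level with the pointer.
- pointer_tip (a point): tip of the small brass pointer plate (26 x 18 x 3 mm, with a thumb screw) clamped on the right jamb, 25 to 115 mm up the slope from lip_end's start, height differing from run to run. It points left at the path of lip_end, 3.5 mm beside it. Axes as lip_under: the sash is right when lip_end and the tip have the same z in these axes.
- bolt (a joint): travel of the sash bolt, m: 0 shut (start), 0.025 fully drawn, positive to the hood's left (+y, outward). It slides along y on the left jamb against about 2.5 N of friction and stays where it is left; from 0.0185 on its rod is clear of the sash.
- bolt_knob (a point): centre of the outer end of the bolt's knob, moves with the bolt. The knob is a steel stud 12 mm thick standing out of the slope (along the point's -x), free over its last 33 mm. Behind it, 38 mm in +x, lies the 9 mm rod along y; shut, its tip reaches 35 mm right of the knob. Axes as lip_under. Push the knob's right side in +y.
- padlock: loose brass padlock lying flat, 75 x 45 x 20 mm, left in front of the hood; origin under its centre. Leave it alone.
- bearing: loose steel ball bearing lying flat, 53 mm in diameter, 16 mm high, on the bench in front of the left part of the hood; origin at the centre of its underside. Leave it alone.
- nail_jar: loose glass jar of nails, 60 mm in diameter, 76 mm high, left of the hood; origin at the centre of its foot. Leave it alone.

How it is judged:
By the outcome, as a careful person would: the job done as asked, in the order asked, and still so for the second after the job is handed in, with the robot touching nothing.
It also fails if it takes over 42 s, if anything falls off the work surface, if the arm or the gripper's body presses on something with over 40 N, if the wrist force passes 120 N, or if a joint passes its speed limit or range.

## Working session

There is one attempt and no reset: what is moved stays moved. The work goes in short steps, Python scripts to look and compute and a shell command to move; the robot and the scene stay as the last step left them, time stands still between calls to the robot, and variables do not carry over. Pictures are saved under pics/ and viewed, at most 10 in all, crops included, and the job is handed in when it is done.

```bash
ls; mkdir -p pics; cat > h.py <<'E'
import numpy as np, cv2
from station import robot, grab_frame, camera_params, boxes_of, spot_point
from scipy.spatial.transform import Rotation as R
def ray(cam,uv):
    p=camera_params(cam);K=np.array(p["intrinsics"]);T=np.array(p["cam_to_world"])
    d=np.linalg.inv(K)@[uv[0],uv[1],1];d=d[:2]
    s=d.copy()
    for _ in range(30): s=d/(1+p["k1"]*(s@s))
    v=T[:3,:3]@[s[0],s[1],1];return T[:3,3],v/np.linalg.norm(v)
def proj(cam,P):
    p=camera_params(cam);K=np.array(p["intrinsics"]);T=np.array(p["cam_to_world"])
    c=T[:3,:3].T@(np.array(P)-T[:3,3]);s=c[:2]/c[2];s=s*(1+p["k1"]*(s@s))
    return (K@[s[0],s[1],1])[:2]
def tri(rs):
    A=np.zeros((3,3));b=np.zeros(3)
    for o,v in rs: M=np.eye(3)-np.outer(v,v);A+=M;b+=M@o
    X=np.linalg.solve(A,b);return X,[np.linalg.norm((np.eye(3)-np.outer(v,v))@(X-o)) for o,v in rs]
E
python3 - <<'E'
from h import *
for c in("side","top"):
    cv2.imwrite(f"pics/{c}0.png",grab_frame(c)[:,:,::-1])
    print(c,np.round(camera_params(c)["cam_to_world"],2).tolist())
for l in("lip_under","lip_end","pointer_tip","bolt_knob","hood","padlock","bearing","nail_jar"):
    r=[]
    for c in("side","top"):
        s=spot_point(c,l)
        print(l,c,[(np.round(q["uv"],1).tolist(),round(q["confidence"],2)) for q in s[:2]])
        if s:r.append(ray(c,s[0]["uv"]))
    if len(r)==2:print(np.round(tri(r)[0],1),np.round(tri(r)[1],1))
s=robot.read_state();print(s["clock"],s["position"],s["ee_rot"],R.from_rotvec(s["ee_rot"]).as_matrix().round(3).tolist())
E
```

```text
pics
side [[-0.59, 0.66, -0.48, 928.83], [0.81, 0.47, -0.36, 148.28], [-0.01, -0.59, -0.8, 891.94], [0.0, 0.0, 0.0, 1.0]]
top [[0.01, -0.99, 0.11, 371.18], [-1.0, -0.01, -0.01, -164.11], [0.01, -0.11, -0.99, 1344.36], [0.0, 0.0, 0.0, 1.0]]
lip_under side [([256.8, 190.1], 0.59)]
lip_under top [([326.0, 254.3], 0.93)]
[ 403.  -297.7   52. ] [4.5 4.5]
lip_end side [([250.7, 160.9], 0.98)]
lip_end top [([358.3, 276.9], 0.95), ([323.2, 253.2], 0.69)]
[ 345.9 -368.4   63.7] [1.9 1.9]
pointer_tip side [([234.7, 147.4], 0.42)]
pointer_tip top [([286.6, 244.9], 0.49), ([374.6, 269.3], 0.39)]
[ 450.9 -235.8  279.1] [56.8 56.8]
bolt_knob side [([225.3, 194.1], 0.52)]
bolt_knob top [([319.8, 190.2], 0.71), ([326.2, 251.0], 0.54)]
[ 537.2 -268.9  193.4] [3.3 3.3]
hood side [([212.5, 209.7], 0.65)]
hood top [([361.5, 220.9], 0.66)]
[ 485.6 -388.6   -7.9] [2. 2.]
padlock side []
padlock top [([248.7, 199.3], 0.68)]
bearing side [([291.9, 225.3], 0.69)]
bearing top [([283.1, 249.1], 0.64)]
[ 413.2 -191.3    2.3] [0.9 0.9]
nail_jar side [([231.2, 285.8], 0.92)]
nail_jar top [([287.0, 163.2], 0.58)]
[ 629.5 -201.3   13. ] [1.9 1.9]
0.9 [245.21542194 628.90043776 244.67866057] [5.80638209e-01 3.08745947e+00 1.56277255e-05] [[-0.932, 0.363, 0.0], [0.363, 0.932, 0.0], [-0.0, 0.0, -1.0]]
```

View pics/side0.png

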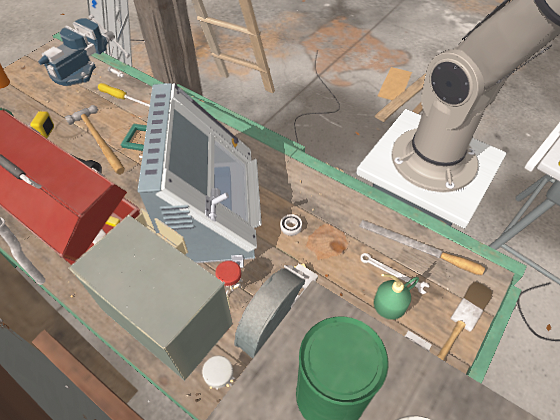

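View pics/top0.png

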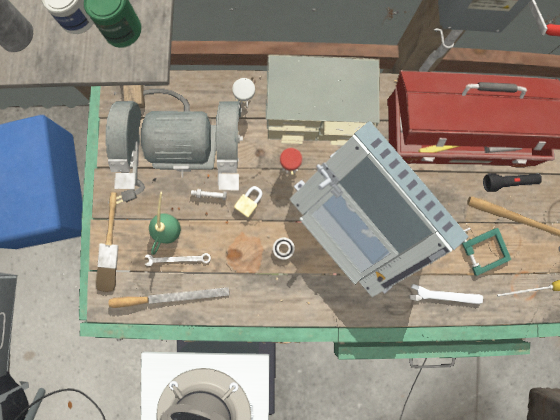

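The hood sits at about (380,210) in the top view, yawed about -37°, with its front facing lower-left. The bearing is at (283,249), the padlock at (248,202) and the red-lidded jar at (291,160). I'll zoom in on both views.

```bash
python3 - <<'E'
import cv2
a=cv2.imread("pics/side0.png")[75:270,125:275];b=cv2.imread("pics/top0.png")[120:305,270:470]
cv2.imwrite("pics/c1.png",cv2.resize(a,None,fx=3,fy=3,interpolation=cv2.INTER_CUBIC))
cv2.imwrite("pics/c2.png",cv2.resize(b,None,fx=3,fy=3,interpolation=cv2.INTER_CUBIC))
E
```

```text
(no output)
```

View pics/c1.png

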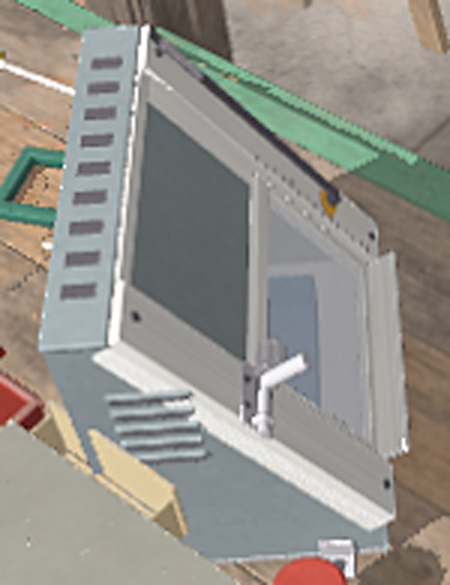

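View pics/c2.png

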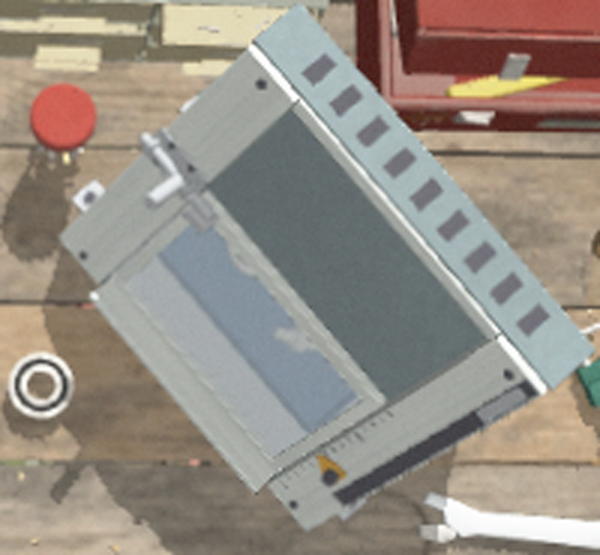

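Side crop: the lip runs from (253,160) to (260,226), the pointer is near (235,143), and the knob end is near (226,195). Top crop: the lip ends are near (301,219) and (356,283), the knob end near (320,187) and the pointer near (377,272). I'll fit the hood pose to these plus the roof corners.

```bash
cat > fit.py <<'E'
from h import *
from scipy.optimize import least_squares
U=np.array([.574,0,.819]);O=np.array([-.819,0,.574]);Y=np.array([0,1.,0])
def sl(s,o,y):return np.array([-100,0,40])+s*U+o*O+y*Y
def W(p,P):
    c,s=np.cos(p[2]),np.sin(p[2]);return np.array([p[0]+c*P[0]-s*P[1],p[1]+s*P[0]+c*P[1],P[2]])
lu=sl(3.4,30,0)
obs=[("top",(370,121.7),(100,155,272)),("top",(467.3,236.7),(100,-155,272)),
("side",(139,192.3),(100,155,272)),("side",(154.3,85),(100,-155,272)),
("top",(301,219),sl(3.4,30,102)),("top",(356,283.3),sl(3.4,30,-102)),
("side",(258.5,227),sl(3.4,30,102)),("side",(257.5,161),sl(3.4,30,-102)),
("side",(250.7,160.9),sl(6.9,14,-102)),("top",(358.3,276.9),sl(6.9,14,-102)),("top",(326,254.3),lu)]
var=[("side",(225.7,195),"k"),("top",(320.3,187.5),"k")]
def res(q):
    r=[]
    off={"top":q[3:5],"side":q[5:7]}
    for c,uv,P in obs: r+=list(proj(c,W(q,P))+off[c]-uv)
    for c,uv,_ in var: r+=list(proj(c,W(q,sl(q[7],q[8],q[9])))+off[c]-uv)
    return np.array(r+list(q[3:7]/1.0))
if __name__=="__main__":
    q=least_squares(res,[485,-389,-.65,0,0,0,0,150,58,107],loss="soft_l1",x_scale=[10,10,.1,1,1,1,1,10,10,10]).x
    print(np.round(q,3));print(np.round(res(q)[:-4].reshape(-1,2),1).tolist())
    np.save("q.npy",q)
    print("lip_under",W(q,lu),"knob",W(q,sl(*q[7:10])),"bearing@",np.round(tri([ray("side",(291.9,225.3)),ray("top",(283.1,249.1))])[0]))
    for s in range(30,125,15):
        P=W(q,sl(6.9+s,14,-106));print(s,proj("side",P)+q[5:7],proj("top",P)+q[3:5])
E
python3 fit.py
```

```text
[ 4.86524e+02 -3.86115e+02 -8.67000e-01  6.71000e-01  2.52000e-01
  5.00000e-02  9.36000e-01  1.56341e+02  5.56210e+01  1.19333e+02]
[[-0.0, -0.4], [0.4, -0.2], [-1.5, -1.0], [-1.1, 0.4], [-2.0, -0.1], [-2.0, 1.2], [3.0, -1.6], [-0.5, -0.5], [0.6, 1.7], [0.1, 3.4], [0.5, -2.6], [0.6, 0.0], [0.5, -0.3]]
lip_under [ 407.16267074 -292.64257884   60.0046    ] knob [ 541.36790365 -266.33295623  199.96960897] bearing@ [ 413. -191.    2.]
30 [243.91086505 155.24761745] [366.62313839 277.15888041]
45 [240.15773536 152.06624541] [370.31709981 274.86509782]
60 [236.33733152 148.82832756] [374.07583575 272.52795853]
75 [232.44801527 145.53250252] [377.9007687  270.14639984]
90 [228.48810307 142.17737203] [381.79334851 267.71933167]
105 [224.45586502 138.76150028] [385.75505186 265.24563623]
120 [220.34952394 135.28341309] [389.7873816  262.72416776]
```

```bash
cat >> h.py <<'E'
def rel(P,st=None):
    s=st or robot.read_state();return R.from_rotvec(s["ee_rot"]).as_matrix().T@(np.array(P)-s["position"])
E
python3 - <<'E'
from fit import *
q=np.load("q.npy");s,o,y=q[7:10]
K=W(q,sl(s,o-12,y-6-13.5-12));K[2]+=-8+22;print("push start TCP",K)
for P in ([245,629,340],[480,150,340],K+[0,0,45]): print(np.round(rel(P),1))
E
```

```text
push start TCP [ 523.71619533 -294.21228149  207.08160897]
[  0.2   0.  -95.3]
[-392.7 -360.9  -95.3]
[-594.8 -758.9   -7.4]
```

The rows are not in the units I measure in: shifts go in units of 5 mm and turns go in units of 0.05 rad. I convert before sending: -50 mm is -10, -393 mm is -78.6, 0.495 rad is 9.9.

```bash
echo '[[[0,0,0,-10,0],[0,-4,-3,-19,2],[0,-12,-11,-19,4],[0,-19,-17.4,-19,6],[0,-26,-24,-19,8],[0,-33,-30,-19,9.9],[0,-40,-37,-19,9.9],[0,-47,-43,-19,9.9],[0,-54,-50,-19,9.9],[0,-61,-56,-19,9.9],[0,-68,-62.4,-19,9.9],[0,-78.6,-72.2,-19,9.9],[0,-78.6,-72.2,-19,9.9]]]' > next.json && python3 -m pendant next.json
```

```text
clock: 2.2
position: [481.7, 144.8, 340.2]
ee_rot: [1.327, 2.846, 0.0]
wrist_force: [0.4, 0.5, -0.1]
opening: 0.4
gripper_force: 0.0
```

Converted, -367 mm is -73.4, -254 mm is -50.8.

```bash
echo '[[[0,-8,-5.6,0,0],[0,-16,-11.2,0,0],[0,-24,-16.8,0,0],[0,-32,-22.4,0,0],[0,-40,-28,0,0],[0,-48,-33.6,0,0],[0,-56,-39.2,0,0],[0,-64,-44.8,4,0],[0,-70,-48.6,10,0],[0,-73.4,-50.8,17.6,0],[0,-73.4,-50.8,17.6,0],[0,-73.4,-50.8,17.6,0]]]' > next.json && python3 -m pendant next.json
python3 - <<'E'
from fit import *
q=np.load("q.npy")
for c in("side","top"): cv2.imwrite(f"pics/{c}1.png",grab_frame(c)[:,:,::-1])
s=robot.read_state();print(s["position"],R.from_rotvec(s["ee_rot"]).as_euler("zyx"))
P=s["position"].copy();P[2]-=22
print("tip",proj("side",P),proj("top",P))
for c in("side","top"):print(c,[(np.round(a["uv"],1).tolist(),round(a["confidence"],2)) for a in spot_point(c,"bolt_knob")])
for c,(u,v) in(("side",(150,110)),("top",(270,120))):
    cv2.imwrite(f"pics/{c}1c.png",cv2.resize(cv2.imread(f"pics/{c}1.png")[v:v+150,u:u+150],None,fx=3,fy=3,interpolation=cv2.INTER_CUBIC))
a=[cv2.imread(f"pics/{c}1c.png") for c in("side","top")];cv2.imwrite("pics/j1.png",cv2.resize(np.hstack(a),(800,400)))
E
```

```text
clock: 3.4
position: [523.9, -294.2, 251.5]
ee_rot: [-1.32, -2.849, 0.0]
wrist_force: [-0.5, -0.3, 0.9]
opening: 0.5
gripper_force: 0.0
[ 525.26063552 -293.53796314  253.33060621] [-2.27636072e+00  2.45169582e-03  3.14153502e+00]
tip [219.3232586  172.98098929] [334.41690028 192.51838558]
side [([226.7, 192.2], 0.59)]
top []
```

View pics/j1.png

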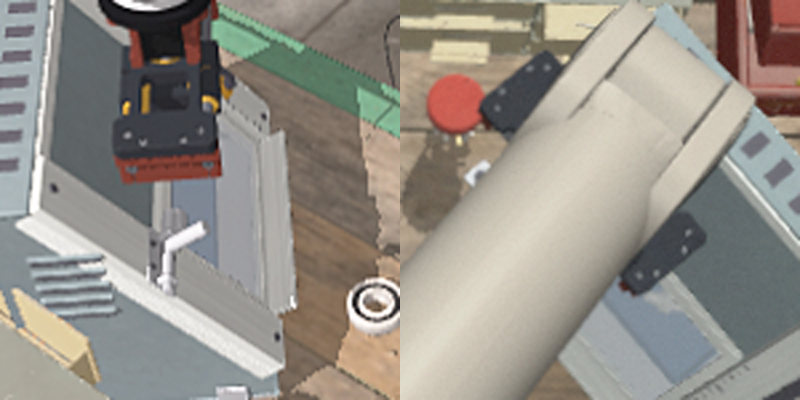

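The side view shows the gripper body hiding the fingers, with the knob end at (226,195) as before. I'll descend and use force feedback.

Converted, 45 mm is 9, 35 mm is 7.

```bash
echo '[[[0,0,0,4,0],[0,0,0,7,0],[0,0,0,9,0],[0,0,0,9,0],[0,0,0,9,0]]]' > next.json && python3 -m pendant next.json; echo '[[[0,0,0.8,0,0],[0,0,1.6,0,0],[0,0,2.4,0,0],[0,0,3.2,0,0],[0,0,4,0,0],[0,0,4,0,0],[0,0,4,0,0]]]' > next.json && python3 -m pendant next.json
```

```text
clock: 4.1
position: [524.3, -294.4, 206.9]
ee_rot: [1.319, 2.851, -0.0]
wrist_force: [0.8, -0.7, 0.4]
opening: 0.3
gripper_force: 0.0
clock: 4.8
position: [539.6, -281.2, 206.6]
ee_rot: [1.319, 2.851, 0.0]
wrist_force: [-1.1, -0.7, -0.7]
opening: 0.3
gripper_force: 0.1
```

```bash
echo '[[[0,0,0.6,0,0],[0,0,1.2,0,0],[0,0,1.8,0,0],[0,0,2.4,0,0]]]' > next.json && python3 -m pendant next.json; python3 - <<'E'
from h import *
im=grab_frame("side");cv2.imwrite("pics/s2.png",cv2.resize(im[130:260,150:290,::-1],None,fx=4,fy=4,interpolation=cv2.INTER_CUBIC))
print([(np.round(a["uv"],1).tolist(),round(a["confidence"],2)) for a in spot_point("side","bolt_knob")])
F=[robot.read_state()["wrist_force"]];print(F)
E
```

```text
clock: 5.2
position: [548.5, -273.6, 206.6]
ee_rot: [-1.32, -2.851, 0.0]
wrist_force: [-2.1, -1.7, 0.3]
opening: -0.0
gripper_force: 1.4
[([226.0, 201.0], 0.6)]
[array([-1.05392649, -0.8770976 ,  0.26141558])]
```

View pics/s2.png

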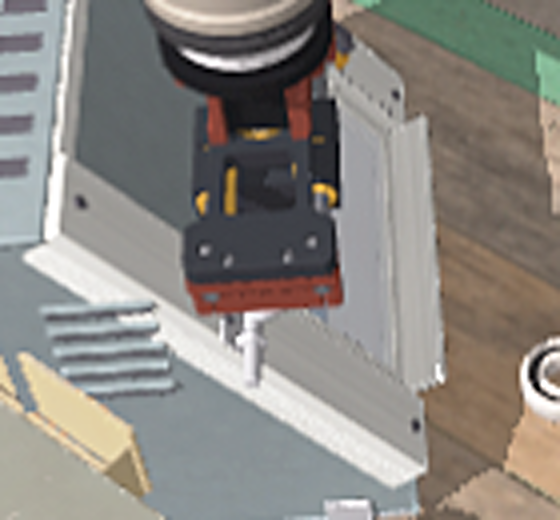

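The knob is now partly hidden by the gripper body, with about 2.7 N on the finger, so it is in contact. I'll push on until the stop.

```bash
echo '[[[0,0,0.6,0,0],[0,0,1.2,0,0],[0,0,1.2,0,0],[0,0,1.2,0,0]]]' > next.json && python3 -m pendant next.json;echo '[[[0,0,0.6,0,0],[0,0,1,0,0],[0,0,1,0,0],[0,0,1,0,0]]]' > next.json && python3 -m pendant next.json
```

```text
clock: 5.7
position: [553.6, -269.3, 206.6]
ee_rot: [1.318, 2.851, 0.001]
wrist_force: [0.2, -0.7, -1.2]
opening: 0.1
gripper_force: 0.2
clock: 6.1
position: [555.4, -267.8, 206.5]
ee_rot: [-1.321, -2.849, 0.003]
wrist_force: [-5.2, -3.1, 1.4]
opening: 0.3
gripper_force: 3.1
```

```bash
echo '[[[0,0,0.4,0,0],[0,0,0.8,0,0],[0,0,0.8,0,0],[0,0,0.8,0,0]]]' > next.json && python3 -m pendant next.json
```

```text
clock: 6.5
position: [555.6, -267.6, 206.4]
ee_rot: [-1.323, -2.844, 0.008]
wrist_force: [-12.8, -8.0, 4.0]
opening: 0.3
gripper_force: 6.9
```

The force climbs to 15 N with no further motion, so the bolt is at its stop. I'll back off and move in front of the lip.

Converted, -145 mm is -29, 140 mm is 28.

```bash
echo '[[[0,0,-2.8,0,0],[0,0,-2.8,0,0],[0,7,-6,-2,0],[0,15,-10,0,0],[0,22.4,-16,0,0],[0,22.4,-24,4,0],[0,22.4,-29,12,0],[0,22.4,-29,20,0],[0,22.4,-29,28,0],[0,22.4,-29,28,0],[0,22.4,-29,28,0]]]' > next.json && python3 -m pendant next.json
python3 - <<'E'
from fit import *
q=np.load("q.npy")
a=np.mean([grab_frame("side") for _ in range(4)],0);b=np.mean([grab_frame("top") for _ in range(2)],0)
s=robot.read_state();d=s["position"]-[q[0],q[1],0];c,n=np.cos(q[2]),np.sin(q[2])
print("hood xyz",c*d[0]+n*d[1],-n*d[0]+c*d[1],d[2],s["wrist_force"])
A=cv2.resize(a[125:245,190:270,::-1],(400,600),interpolation=cv2.INTER_CUBIC)
B=cv2.resize(b[170:290,310:390,::-1],(400,600),interpolation=cv2.INTER_CUBIC)
cv2.imwrite("pics/j3.png",np.hstack([A,B]).clip(0,255))
for cam in("side","top"):
  for l in("pointer_tip","lip_end","lip_under","bolt_knob"):
    print(cam,l,[(np.round(z["uv"],1).tolist(),round(z["confidence"],2)) for z in spot_point(cam,l)[:2]])
E
```

```text
clock: 7.6
position: [377.4, -272.4, 67.1]
ee_rot: [-1.319, -2.851, -0.0]
wrist_force: [-0.3, 1.0, 0.1]
opening: 0.2
gripper_force: 0.0
hood xyz -156.69025092066818 -9.233821044237928 68.01818901321963 [ 0.37130088 -0.31977169  0.37947037]
side pointer_tip [([235.3, 146.8], 0.54)]
side lip_end [([253.3, 160.1], 0.79)]
side lip_under [([260.7, 190.0], 0.82)]
side bolt_knob [([225.5, 205.1], 0.45)]
top pointer_tip [([380.1, 270.5], 0.45)]
top lip_end [([359.3, 282.0], 0.65)]
top lip_under []
top bolt_knob [([311.8, 178.3], 0.45)][ WARN:0@4.733] global loadsave.cpp:1063 imwrite_ Unsupported depth image for selected encoder is fallbacked to CV_8U.
```

View pics/j3.png

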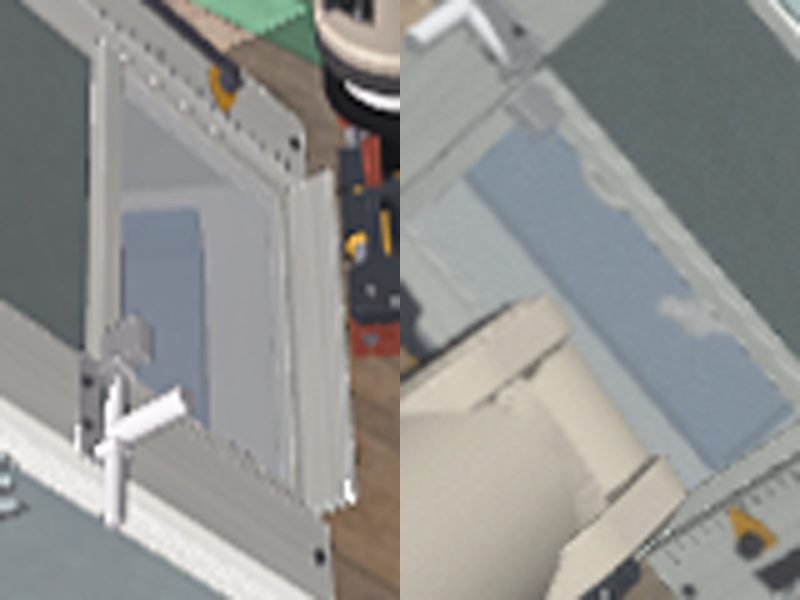

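The rod is clear of the striker: in the side view the knob end is at (226.6,205) and has moved left. The pointer tip is at (235,146.6) in the side view and (377,272.4) in the top view, which gives about 67 mm of travel. Next is contact with the lip.

Converted, -20 mm is -4, -16 mm is -3.2.

```bash
echo '[[[0,-2,0,0,0],[0,-3.2,0,0,0],[0,-4,0,0,0],[0,-4,0,0,0]]]' > next.json && python3 -m pendant next.json; echo '[[[0,-0.4,0,0,0],[0,-0.8,0,0,0],[0,-1.2,0,0,0],[0,-1.2,0,0,0]]]' > next.json && python3 -m pendant next.json
```

```text
clock: 8.7
position: [390.4, -288.5, 66.6]
ee_rot: [1.32, 2.85, -0.001]
wrist_force: [1.0, -0.1, -0.3]
opening: 0.5
gripper_force: 0.0
clock: 9.1
position: [392.5, -290.9, 66.3]
ee_rot: [-1.318, -2.848, -0.003]
wrist_force: [-2.8, 3.9, 4.2]
opening: 0.3
gripper_force: 2.4
```

```bash
echo '[[[0,-0.6,0,-0.8,0],[0,-1.2,0,-1.6,0],[0,-1.8,0,-2.4,0],[0,-2.4,0,-3.2,0],[0,-3,0,-4,0],[0,-3.6,0,-4.8,0],[0,-3.6,0,-4.8,0]]]' > next.json && python3 -m pendant next.json; python3 - <<'E'
from fit import *
q=np.load("q.npy")
for _ in range(3):
  grab_frame("side");print([(np.round(z["uv"],1).tolist(),round(z["confidence"],2)) for l in("lip_end","lip_under") for z in spot_point("side",l)[:1]])
s=robot.read_state();d=s["position"]-[q[0],q[1],0];c,n=np.cos(q[2]),np.sin(q[2])
print("hood xyz",c*d[0]+n*d[1],-n*d[0]+c*d[1],d[2],s["wrist_force"])
E
```

```text
clock: 9.8
position: [403.6, -304.0, 90.5]
ee_rot: [-1.317, -2.846, -0.004]
wrist_force: [-5.9, 6.5, 7.6]
opening: 0.3
gripper_force: 4.8
[([244.8, 151.1], 0.58), ([250.5, 181.0], 0.88)]
[([243.7, 154.6], 0.91), ([250.1, 182.4], 0.64)]
[([246.0, 155.5], 0.97), ([250.9, 182.3], 0.66)]
hood xyz -116.28906266292893 -9.996537045411706 90.41706252303422 [-5.96969861  6.55806621  6.83199126]
```

Converted, -17 mm is -3.4, -15 mm is -3.

```bash
echo '[[[0,-0.6,0,-0.8,0],[0,-1.2,0,-1.6,0],[0,-1.8,0,-2.6,0],[0,-2.4,0,-3.4,0],[0,-3,0,-4.2,0],[0,-3,0,-4.2,0],[0,-3,0,-4.2,0]]]' > next.json && python3 -m pendant next.json; cat > look.py <<'E'
import sys
from fit import *
q=np.load("q.npy")
a=np.mean([grab_frame("side") for _ in range(4)],0);b=np.mean([grab_frame("top") for _ in range(4)],0)
np.save("a.npy",a);np.save("b.npy",b)
s=robot.read_state();d=s["position"]-[q[0],q[1],0];c,n=np.cos(q[2]),np.sin(q[2])
print("hood xyz",c*d[0]+n*d[1],-n*d[0]+c*d[1],d[2],s["wrist_force"])
for cam in("side","top"):
  for l in("pointer_tip","lip_end"): print(cam,l,[(np.round(z["uv"],1).tolist(),round(z["confidence"],2)) for z in spot_point(cam,l)[:2]])
A=cv2.resize(a[125:173,215:263,::-1],(400,400),interpolation=cv2.INTER_CUBIC)
B=cv2.resize(b[250:298,350:398,::-1],(400,400),interpolation=cv2.INTER_CUBIC)
cv2.imwrite(f"pics/{sys.argv[1]}.png",np.hstack([A,B]).clip(0,255).astype(np.uint8))
E
python3 look.py l1
```

```text
clock: 10.95
position: [413.2, -315.2, 111.4]
ee_rot: [-1.317, -2.846, -0.005]
wrist_force: [-7.0, 8.9, 8.9]
opening: 0.6
gripper_force: 5.3
hood xyz -101.52017121274739 -9.976382667493468 111.40749919440805 [-7.12201962  7.4585833   9.09972307]
side pointer_tip [([211.3, 211.0], 0.67)]
side lip_end [([238.1, 149.8], 0.95), ([211.3, 208.9], 0.4)]
top pointer_tip [([377.4, 270.3], 0.4)]
top lip_end []
```

View pics/l1.png

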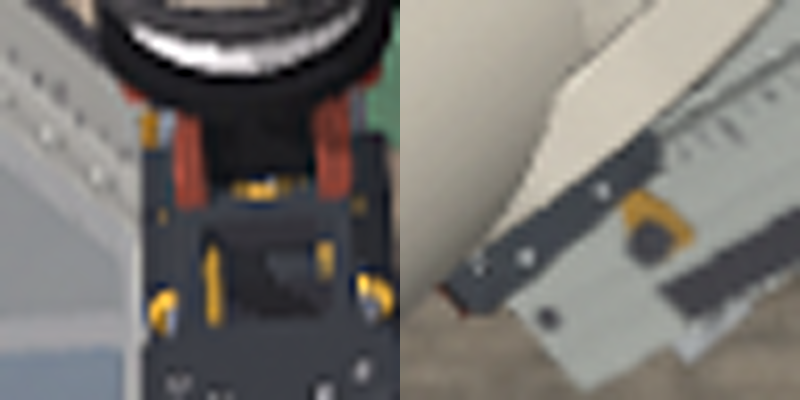

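The gripper hides the lip end in both views. I'll retract to measure.

Converted, 100 mm is 20, 60 mm is 12.

```bash
echo '[[[0,4,0,0,0],[0,10,0,0,0],[0,18,4,0,0],[0,20,12,0,0],[0,20,12,0,0]]]' > next.json && python3 -m pendant next.json; python3 look.py l2
```

```text
clock: 12.05
position: [399.3, -198.4, 112.0]
ee_rot: [1.308, 2.854, 0.003]
wrist_force: [0.1, 0.4, -0.1]
opening: 0.9
gripper_force: 0.0
hood xyz -198.00992739737947 49.071258856706464 111.69147707115093 [-0.39267876 -0.83789724  0.34979783]
side pointer_tip [([235.3, 148.2], 0.38)]
side lip_end [([237.3, 149.0], 0.82)]
top pointer_tip [([379.7, 268.0], 0.38)]
top lip_end [([374.8, 270.7], 0.68)]
```

View pics/l2.png

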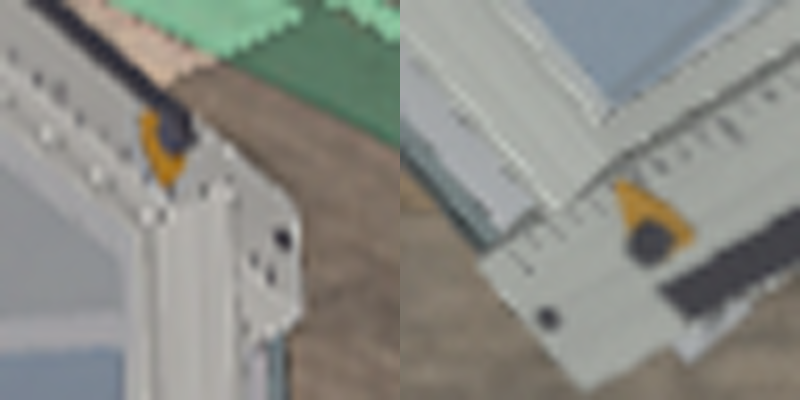

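Side crop: pointer tip at about (235.4,147.2), with the lip end edge just below it. Top crop: tip at about (374,272), lip outer corner at about (369,275). I'll compare these with model projections.

```bash
python3 - <<'E'
from fit import *
q=np.load("q.npy")
def pc(cam,P):
    off=q[3:5] if cam=="top" else q[5:7]
    u=proj(cam,W(q,P))+off
    return np.round((u-([215,125] if cam=="side" else [350,250]))*8.333+([0,0] if cam=="side" else [400,0])-0,0).tolist()
for cam in("side","top"):
  for t in(50,57,64):
    print(cam,t,"low-out",pc(cam,sl(3.4+t,30,-102)),"up-out",pc(cam,sl(10.4+t,30,-102)),"up-in",pc(cam,sl(10.4+t,4,-102)),"lip_end",pc(cam,sl(6.9+t,14,-102)),"ptr",pc(cam,sl(6.9+t,13,-106)))
  print("jamb foot corner in/out",pc(cam,sl(0,10,-105)),pc(cam,sl(0,10,-155)))
E
```

```text
side 50 low-out [248.0, 208.0] up-out [233.0, 195.0] up-in [166.0, 235.0] lip_end [199.0, 226.0] ptr [197.0, 218.0]
side 57 low-out [233.0, 195.0] up-out [219.0, 182.0] up-in [151.0, 223.0] lip_end [185.0, 214.0] ptr [182.0, 206.0]
side 64 low-out [219.0, 182.0] up-out [204.0, 170.0] up-in [136.0, 210.0] lip_end [169.0, 201.0] ptr [167.0, 193.0]
jamb foot corner in/out [306.0, 323.0] [299.0, 209.0]
top 50 low-out [534.0, 225.0] up-out [548.0, 216.0] up-in [596.0, 166.0] lip_end [570.0, 190.0] ptr [582.0, 199.0]
top 57 low-out [548.0, 216.0] up-out [563.0, 207.0] up-in [611.0, 157.0] lip_end [585.0, 181.0] ptr [596.0, 190.0]
top 64 low-out [563.0, 207.0] up-out [578.0, 198.0] up-in [625.0, 148.0] lip_end [600.0, 171.0] ptr [611.0, 181.0]
jamb foot corner in/out [470.0, 262.0] [581.0, 394.0]
```

```bash
cat > net.py <<'E'
import sys
from fit import *
q=np.load("q.npy")
for cam in("side","top"):
  D={"pointer_tip":[],"lip_end":[]};acc=[]
  for _ in range(6):
    acc.append(grab_frame(cam))
    for l in D:
      for z in spot_point(cam,l)[:1]:
        g=proj(cam,W(q,sl(65,14,-104)))
        if np.linalg.norm(np.array(z["uv"])-g)<12:D[l].append(z["uv"])
  np.save(f"n_{cam}_{sys.argv[1]}.npy",np.mean(acc,0))
  m={l:np.mean(D[l],0) for l in D if D[l]}
  for l in m: print(cam,l,len(D[l]),np.round(m[l],2),np.round(np.std(D[l],0),2))
  P0,P1,L=[proj(cam,W(q,x)) for x in(sl(66,14,-105.5),sl(67,14,-105.5),sl(66,14,-102))]
  if len(m)==2:
    r=m["pointer_tip"]-m["lip_end"]-(P0-L);k=P1-P0;print("remaining",r@k/(k@k),"perp px",np.cross(k,r)/np.linalg.norm(k))
  im=np.mean(acc,0);h=cv2.cvtColor(im.astype(np.uint8),cv2.COLOR_RGB2HSV)
  g=proj(cam,W(q,sl(73,14,-106))).astype(int);x0,y0=g-10
  mk=((h[...,0]>10)&(h[...,0]<28)&(h[...,1]>110))[y0:y0+20,x0:x0+20]
  print(x0,y0);print("\n".join("".join("#" if v else "." for v in r) for r in mk))
E
python3 net.py a 2>/dev/null
```

```text
side pointer_tip 5 [235.42 146.78] [1.42 1.52]
side lip_end 6 [237.78 148.58] [1.09 0.97]
remaining 6.821815878988569 perp px -0.8961449942725243
224 136
....................
....................
.........#..........
........##..........
........##..........
........##..........
........##..........
.........##.#.......
.........####.......
.........####.......
..........##........
....................
....................
....................
....................
....................
....................
....................
....................
....................
top pointer_tip 6 [378.23 271.53] [1.54 1.5 ]
top lip_end 6 [371.32 271.47] [1.74 1.52]
remaining 18.903685233879852 perp px 2.2165594115649485
364 261
....................
....................
....................
....................
....................
....................
....................
....................
....................
....................
....................
............##......
............####....
.............#####..
.............######.
.............##.####
..................##
...................#
....................
....................
```

```bash
python3 - <<'E' 2>/dev/null
from fit import *
from scipy.ndimage import map_coordinates
q=np.load("q.npy")
def prof(im,cam,t,ya,yb,rng):
    g=im.astype(float).mean(2);out=[]
    for ds in rng:
        v=[]
        for y in np.linspace(ya,yb,60):
            u=proj(cam,W(q,sl(3.4+t+ds,30,y)));v.append(map_coordinates(g,[[u[1]],[u[0]]],order=1)[0])
        out.append(np.median(v))
    return np.array(out)
rng=np.arange(-24,30,1.5)
for cam,ya,yb in(("side",-90,-10),("side",10,90),("top",-90,-30)):
    i0=cv2.imread(f"pics/{cam}0.png")[:,:,::-1];i1=np.load(f"n_{cam}_a.npy")
    p0=prof(i0,cam,0,ya,yb,rng);p1=prof(i1,cam,56,ya,yb,rng)
    print(cam,ya,yb);print(rng.tolist());print(p0.astype(int).tolist());print(p1.astype(int).tolist())
E
cat > pr.py <<'E'
from fit import *
from scipy.ndimage import map_coordinates
q=np.load("q.npy")
def prof(im,cam,t,ya,yb,rng):
    g=im.astype(float).mean(2);out=[]
    for ds in rng:
        U_=np.array([proj(cam,W(q,sl(3.4+t+ds,30,y))) for y in np.linspace(ya,yb,40)])
        out.append(np.median(map_coordinates(g,[U_[:,1],U_[:,0]],order=1)))
    return np.array(out)
if __name__=="__main__":
  rng=np.arange(-24,30,1.5)
  for cam,ya,yb in(("side",-90,-10),("side",10,90),("top",-90,-30)):
    i0=cv2.imread(f"pics/{cam}0.png")[:,:,::-1];i1=np.load(f"n_{cam}_a.npy")
    p0=prof(i0,cam,0,ya,yb,rng);p1=prof(i1,cam,56,ya,yb,rng)
    print(cam,ya,yb)
    for r in(rng,p0,p1):print(*[int(x) for x in r])
E
ls *.npy; python3 pr.py 2>&1 | tail -20
```

```text
a.npy
b.npy
n_side_a.npy
n_top_a.npy
q.npy
side -90 -10
-24 -22 -21 -19 -18 -16 -15 -13 -12 -10 -9 -7 -6 -4 -3 -1 0 1 3 4 6 7 9 10 12 13 15 16 18 19 21 22 24 25 27 28
105 106 106 107 107 107 106 106 105 105 105 106 106 105 104 105 111 120 133 146 158 167 169 170 170 168 168 167 165 164 165 166 168 169 170 170
117 114 107 104 107 113 119 120 126 138 145 154 158 158 158 155 152 150 151 156 164 171 174 173 172 172 171 169 168 168 171 173 174 174 173 172
Traceback (most recent call last):
  File "pr.py", line 14, in <module>
    p0=prof(i0,cam,0,ya,yb,rng);p1=prof(i1,cam,56,ya,yb,rng)
  File "pr.py", line 7, in prof
    U_=np.array([proj(cam,W(q,sl(3.4+t+ds,30,y))) for y in np.linspace(ya,yb,40)])
                 ~~~~^^^^^^^^^^^^^^^^^^^^^^^^^^^^
  File "h.py", line 11, in proj
    p=camera_params(cam);K=np.array(p["intrinsics"]);T=np.array(p["cam_to_world"])
ValueError: time passes only in moves, steps and waits
```

```bash
sed -i 's/^from scipy.spatial.*/&\nimport functools\ncamera_params=functools.lru_cache(None)(camera_params)/' h.py; python3 pr.py 2>&1 | tail -20; python3 - <<'E'
from fit import *
q=np.load("q.npy")
# perp (to hood y) and along coords in mm-of-slope for pointer tip pixel vs model
for cam,uv in(("side",(235.0,146.8)),("top",(375.7,271.6))):
    for o in(11.5,14):
        f=lambda p:proj(cam,W(q,sl(6.9+p[0],o,p[1])))-uv
        print(cam,o,"s_rel,y",least_squares(f,[66,-106]).x, "no offset")
    f=lambda p:proj(cam,W(q,sl(6.9+p[0],p[1],-106)))-uv
    print(cam,"y fixed: s_rel,o",least_squares(f,[66,14]).x)
E
```

```text
side -90 -10
-24 -22 -21 -19 -18 -16 -15 -13 -12 -10 -9 -7 -6 -4 -3 -1 0 1 3 4 6 7 9 10 12 13 15 16 18 19 21 22 24 25 27 28
105 106 106 107 107 107 106 106 105 105 105 106 106 105 104 105 111 120 133 146 158 167 169 170 170 168 168 167 165 164 165 166 168 169 170 170
117 114 107 104 107 113 119 120 126 138 145 154 158 158 158 155 152 150 151 156 164 171 174 173 172 172 171 169 168 168 171 173 174 174 173 172
side 10 90
-24 -22 -21 -19 -18 -16 -15 -13 -12 -10 -9 -7 -6 -4 -3 -1 0 1 3 4 6 7 9 10 12 13 15 16 18 19 21 22 24 25 27 28
109 108 108 108 108 109 108 107 107 106 105 104 103 103 102 104 111 121 140 157 166 170 171 169 168 170 169 168 167 166 167 168 169 171 170 169
114 107 104 99 102 114 122 121 122 126 138 149 156 157 154 153 150 150 153 163 171 177 174 172 173 173 172 171 170 171 173 175 175 174 173 174
top -90 -30
-24 -22 -21 -19 -18 -16 -15 -13 -12 -10 -9 -7 -6 -4 -3 -1 0 1 3 4 6 7 9 10 12 13 15 16 18 19 21 22 24 25 27 28
112 112 111 109 109 109 109 110 111 112 112 113 113 113 113 114 120 131 146 158 170 176 177 175 173 171 171 170 169 170 171 173 173 173 172 172
114 121 124 129 137 149 161 166 167 167 167 166 166 165 164 162 160 160 161 166 174 177 174 171 170 169 168 168 168 170 171 172 171 170 169 168
side 11.5 s_rel,y [  61.87825685 -110.01180688] no offset
side 14 s_rel,y [  64.99488875 -106.00384125] no offset
side y fixed: s_rel,o [64.99787574 14.00239601]
top 11.5 s_rel,y [  64.73666781 -107.96597015] no offset
top 14 s_rel,y [  67.40911741 -107.48713446] no offset
top y fixed: s_rel,o [75.70902481 21.76432548]
```

The rows are not in the units I measure in: shifts go in units of 5 mm and turns go in units of 0.05 rad. I convert before sending: -101.5 mm is -20.3, -100 mm is -20.

```bash
echo '[[[0,-2,-8,0,0],[0,-8,-12,0,0],[0,-14,-12,0,0],[0,-18,-12,0,0],[0,-19.4,-12,-0.2,0],[0,-20,-12,-0.4,0],[0,-20.3,-12,-0.6,0],[0,-20.52,-12,-0.8,0],[0,-20.52,-12,-0.8,0],[0,-20.52,-12,-0.8,0]]]' > next.json && python3 -m pendant next.json; python3 - <<'E'
from fit import *
q=np.load("q.npy");c,n=np.cos(q[2]),np.sin(q[2])
s=robot.read_state();d=s["position"]-[q[0],q[1],0];print("hood xyz",c*d[0]+n*d[1],-n*d[0]+c*d[1],d[2],s["wrist_force"])
E
```

```text
clock: 15.45
position: [413.8, -316.6, 114.5]
ee_rot: [-1.316, -2.845, -0.004]
wrist_force: [-4.9, 3.8, 1.5]
opening: 0.4
gripper_force: 3.4
hood xyz -100.10641711013687 -10.440989967680807 114.51686304027352 [-4.86682328  3.78746919  1.51771967]
```

```bash
echo '[[[0,-0.2,0,-0.2,0],[0,-0.3,0,-0.4,0],[0,-0.3,0,-0.4,0]]]' > next.json && python3 -m pendant next.json; echo '[[[0,4,0,0,0],[0,10,0,0,0],[0,18,4,0,0],[0,22,14,0,0],[0,22,14,0,0]]]' > next.json && python3 -m pendant next.json; cat > fin.py <<'E'
from pr import *
import sys
rng=np.arange(-10,16,1.0)
ims=[]
for cam,ya,yb in(("side",-90,-10),("side",10,90),("top",-90,-30)):
    if ya!=10: im=np.mean([grab_frame(cam) for _ in range(4)],0);np.save(f"f_{cam}_{sys.argv[1]}.npy",im)
    p0=prof(np.load(f"n_{cam}_a.npy"),cam,56,ya,yb,rng);p=prof(im,cam,56,ya,yb,np.arange(-10,24,1.0))
    from scipy.interpolate import interp1d
    f=interp1d(np.arange(-10,24,1.0),p);m=(rng>-4)&(rng<14)
    e=[(np.std(f(rng[m]+d)-p0[m]),d) for d in np.arange(0,9,.25)];print(cam,ya,"moved",min(e)[1])
    if ya!=10:
        k=10;x0,y0=(222,135) if cam=="side" else (356,255)
        v=cv2.resize(im[y0:y0+40,x0:x0+40,::-1],(400,400),interpolation=cv2.INTER_CUBIC).clip(0,255).astype(np.uint8)
        w=v.copy();ims.append(np.vstack([v]))
cv2.imwrite(f"pics/{sys.argv[1]}.png",np.hstack(ims))
E
python3 fin.py f1
```

```text
clock: 15.75
position: [414.7, -317.6, 116.5]
ee_rot: [-1.316, -2.845, -0.004]
wrist_force: [-5.9, 3.8, 2.6]
opening: 0.1
gripper_force: 3.6
clock: 16.25
position: [401.5, -185.4, 117.4]
ee_rot: [-1.307, -2.856, -0.004]
wrist_force: [-0.2, -0.3, 0.1]
opening: 0.4
gripper_force: 0.0
side -90 moved 5.25
side 10 moved 5.0
top -90 moved 5.25
```

View pics/f1.png

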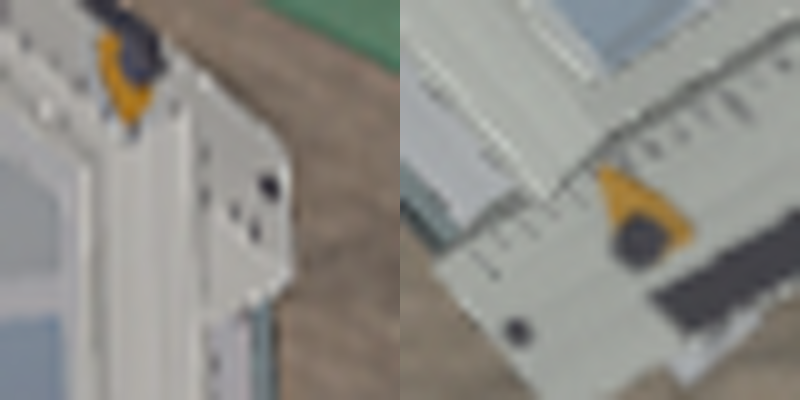

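In both views the tip lines up with the lip end to within about 1 mm. Side view: tip at (130,122) in the crop, level point expected at (131,125). Top view: tip at (603,168), expected at (606,169). The hand is clear, so I'm handing in.

```bash
python3 -c "
from station import robot
print(robot.hand_in())"
```

```text
the job is handed in; nothing more can be done
None
```

I pushed the bolt fully out to its stop, then raised the sash until the lip end was level with the pointer (within about 1 mm by both cameras), and handed the job in with the hand clear; no verdict was returned.

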